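Hang the tile press plate on its twin pegs

ROBOT

A 7-joint arm with a two-finger parallel gripper is mounted at the origin on the work surface. World frame = base frame: x ahead of the robot, y to its left, z up, the work surface at z = 0. Lengths are in m, angles in rad, forces in N, time in s.
With the tool pointing down it reaches from about 0.425 to 0.925 m from the base axis. Payload 6.8 kg.
Tool frame: the origin (TCP) lies between the finger pads; the fingertips stand 22 mm ahead of it and the grasp point (between the pads) lies 3 mm ahead of it (bot.tip_reach is the distance from the TCP to the fingertips, in m); z points along the fingers, x is the direction in which the jaws open and shut, and the axes are right-handed (so a half turn about z gives the same grasp; the last joint's range is limited). The gripper opens to 85 mm and grips with 20 to 120 N. Pads are 22 mm wide; open, the fingers measure 114 mm over their backs; the gripper's body (76 mm by 85 mm) begins 54 mm behind the grasp point. The pads swing forward as they close: fully open they stand 13 mm farther back than shut.
Start: joints at [-1.377, 0.477, 0.022, 1.555, -0.011, 1.109, -0.083], TCP at [0.201, 0.645, 0.253] pointing down, gripper open.
Joint ranges: [-2.96, 2.96], [-0.34, 2.1], [-1.41, 1.46], [0.24, 2.44], [-1.37, 4.51], [0.17, 1.92], [-2.96, 2.96]. Speed limits (rad/s): [2.39, 2.39, 3.14, 3.14, 3.14, 3.14, 3.14].

INTERFACE

Orientations are given as a unit quaternion [w, x, y, z].
In Python, from station import bot gives the robot as it stands.
- The arm moves only by the tool step_arm, never from a script. Its argument "targets" is a list of rows, each a list of 5 numbers: the shift along the tool's x, y, z in mm, then the turn about the tool's z in degrees, then the closure, from 0 (fully open) to 1 (shut). In form: [[dx, dy, dz, spin, jaw], ...]. A call has 1 to 20 rows; each row is the pose to reach, as a shift and turn from the pose commanded when the call began, along the tool's axes at that moment; what a row does not reach only later rows make up. A row lasts 1/12 s, in which the tool goes at most 41.7 mm and 7.16 degrees, less where a joint would pass 70% of its speed; a pose out of reach is approached as far as the arm can. A call with a gripper value outside its range is refused whole. The fingers move at their own pace and stop on an object; "newtons" is the grip in N (left out, the last holds). Time passes only in rows, so rows that repeat a pose let the fingers close. It gives the time, the measured TCP pose, the force and the opening at its end, in the units of the state.
- bot.get_obs(): the state, without advancing time (a new reading comes with each control period).
- bot.read_camera(name): name is "side" or "top"; returns a dict with "frame" (384x512x3 uint8, red, green, blue), "z_map" (384x512 float32, m along the optical axis (not along the pixel's ray), 0 where there is no reading), "fov_y" (degrees; the focal length in pixels is half the picture's height over the tangent of half this angle, whatever the lens; pixels are square), "cx", "cy" (the principal point, pixels), "R" (3x3) and "t" (3): a world point X has camera coordinates R X + t. Camera axes: x right, y down, z forward; pixel columns grow to the right and rows downward; lengths in m; the calibration is good to about 2 mm. A picture is of the moment at which its call begins.
- bot.hand_in(): hands the job in, once; it reports no verdict.
The state is a dict: "t": time; "q": joint angles; "joint_vel": joint speeds; "joint_torque": joint torques, N m; "eef_pos": TCP position; "tool_rot": TCP orientation; "contact_force": force on the tool from outside, world axes, zero at the start; "torque": the same for the moment, N m; "gripper_width": opening from 0.0 (shut) to 1.0 (fully open).
Only numpy, scipy, OpenCV 4.12 (cv2) and the standard library are available. Lean on these libraries where they do the work, as an engineer would, in place of code of your own. Each camera call takes 0.05 s, during which the arm holds its last target.

TASK

The tile press plate has been pushed into the low bay of the drying rack. Draw it by its blue end lip right out from under the shelf and leave it lying flat on the bench; then take it by its wooden handle and hang it on the leaning peg board, both holes over the two brass pegs, fully home against the board, handle outwards and the plate hanging below the pegs. Leave the mug, the jar and the brush where they are.

Things in the scene. Friction and masses are not known exactly. Their poses are not given: they have to be found in the camera images.
- plate_handle (a point): Centre of the dark wooden bar handle of the loose aluminium plate, over the plate's middle. z: plate normal, handle side; x: to the long edge with the holes; y: along its length, lip at -y. Plate 110 (x) x 230 (y) x 8 mm, about 0.36 kg, balanced at the handle (held there it stays square, or swings a little in the grip). Bar 15 (x) x 64 (y) x 24 mm high, 22 mm of air under it; its centre is 42 mm above the underside
- plate_lip (a point): grasp point on the blue upright lip at the plate's -y end: a tab 44 mm wide (x), 8 mm thick (y), 40 mm high above the plate; the point is mid-width and mid-thickness, 32 mm above the plate's underside, 16 mm below the lip's upper edge, 110 mm from the plate's middle. Axes as plate_handle
- hole_left (a point): centre of a 12.5 mm through hole at the plate's underside, x +40, y +75 mm from the plate's middle. Axes as plate_handle
- hole_right (a point): centre of a 12.5 mm through hole at the plate's underside, x +40, y -75 mm from the plate's middle. Axes as plate_handle
- rack: fixed wooden rack, 162 (x) x 170 (y) mm, origin mid-base on the bench. One bay open to its -y: walls inside at x +-67 mm, shelf underside 66 and top 81 mm up, front edge at y -85 mm; bowls on it from y +5 mm back, to 115 mm high. At first the plate lies on the bench inside, axes nearly along the rack's, handle under the shelf, lip about 67 mm in front of its edge
- pegboard: fixed wooden board leaning at 35 degrees from horizontal, 180 (x, up the slope) x 290 (y) mm. Origin: centre of its face; z: face normal, up and roughly towards the robot; y: to the left seen from the robot. Cheeks 40 mm high along both sides, inner faces at y +-132 mm. The plate hangs with its axes along the board's, underside on the face
- peg_left (a point): root, on the board's face, of the left brass peg (board x +50, y +75 mm): 10 mm diameter, stands 26 mm out square to the face, tip edge chamfered 1.5 mm. Takes hole_left. Same axes as pegboard
- peg_right (a point): root, on the board's face, of the right brass peg (board x +50, y -75 mm), the same. Takes hole_right. Same axes as pegboard
- mug_mid (a point): centre of a loose cream cup, 72 mm wide, 85 mm high, standing on the bench; not to be disturbed
- jar_mid (a point): centre of a loose dark lidded jar, 60 mm wide, 85 mm high, standing on the bench; not to be disturbed
- brush_grip (a point): handle of a loose brush that lies on the bench; not to be disturbed

How it is judged:
On the way:
1. the plate is drawn right out from under the shelf and lies flat on the bench, let go (y of plate_handle in the frame of rack below -0.195 m and height (world z) of plate_handle below 0.047 m and angle between plate_handle's own z axis and vertical below 0.06 rad and contact force between the fingers and plate below 0.2 N), for 0.2 s.
At the end, for the whole second after the job is handed in: each hole's underside centre is within 5 mm of the root of its own peg (left on left, right on right), the plate lies flat on the board within 0.05 rad, at rest and let go; mug, jar and brush within 25 mm of where they began (distance between hole_left and peg_left below 0.005 m and distance between hole_right and peg_right below 0.005 m and angle between the z axis of plate_handle and the z axis of pegboard, either way round below 0.05 rad and linear speed of plate below 0.01 m/s and distance of each of mug_mid, jar_mid, brush_grip from where it was at the start of the episode below 0.025 m); the robot touches nothing.
It fails at once if the mug, jar or brush is pushed more than 25 mm from its place (distance of any of mug_mid, jar_mid, brush_grip from where it was at the start of the episode above 0.025 m).
It also fails if it takes over 64 s, if anything falls off the work surface, if the arm or the gripper's body presses on something with over 40 N, if the wrist force passes 120 N, or if a joint passes its speed limit or range.

## Working session

There is one attempt and no reset: what is moved stays moved. The work goes in short steps, Python scripts to look and compute and a tool call to move; the robot and the scene stay as the last step left them, time stands still between calls to the robot, and variables do not carry over. Pictures are saved under pics/ and viewed, and the job is handed in when it is done.

Besides the shell and the picture viewer there is one more tool, called after ">>>" by a JSON object that holds its "op" and its "data", one argument or row to a line. step_arm: Moves the arm, as the interface text tells. Its arguments: {"type":"object","properties":{"targets":{"type":"array"},"newtons":{"type":"number"}},"required":["targets"]}

```bash
ls; mkdir -p pics
python3 - <<'E'
from station import bot
import cv2,numpy as np
o=bot.get_obs()
for k,v in o.items(): print(k,np.round(v,4))
for n in("side","top"):
    c=bot.read_camera(n)
    cv2.imwrite(f"pics/{n}0.png",c["frame"][:,:,::-1])
    np.savez(f"{n}0.npz",**c)
    print(n,c["fov_y"],c["cx"],c["cy"],np.round(c["R"],3).tolist(),np.round(c["t"],3))
print(bot.tip_reach)
E
```

```text
pics
t 0.0
q [-1.3771  0.4778  0.0223  1.5565 -0.0115  1.1093 -0.0831]
joint_vel [ 0.0004  0.0015  0.0002 -0.0005 -0.0012  0.     -0.001 ]
joint_torque [-1.00000e-03 -5.96449e+01  1.60750e+00 -2.81188e+01  1.25000e-02
  9.40000e-03  0.00000e+00]
eef_pos [0.2005 0.6439 0.2523]
tool_rot [ 6.000e-04  8.054e-01  5.928e-01 -7.000e-04]
contact_force [-0.3096  0.1911 -0.6634]
torque [ 0.0204  0.0081 -0.0214]
gripper_width 0.9993
side 55.79428350946866 251.41446065494043 189.84539292461696 [[0.85, -0.526, 0.008], [-0.344, -0.568, -0.748], [0.398, 0.633, -0.664]] [-0.469  0.302  0.846]
top 43.695169593673754 256.00855954248965 184.61114317322586 [[-0.028, -1.0, 0.001], [-0.989, 0.027, -0.143], [0.143, -0.005, -0.99]] [0.027 0.573 1.463]
0.022
```

View pics/side0.png

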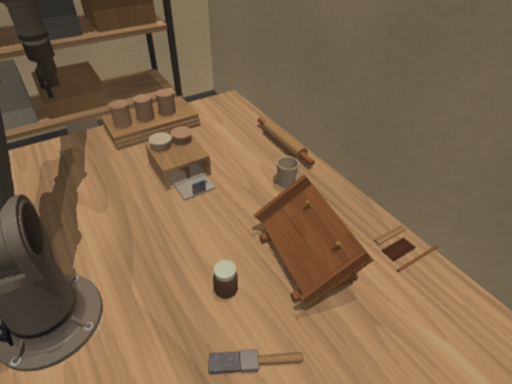

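View pics/top0.png

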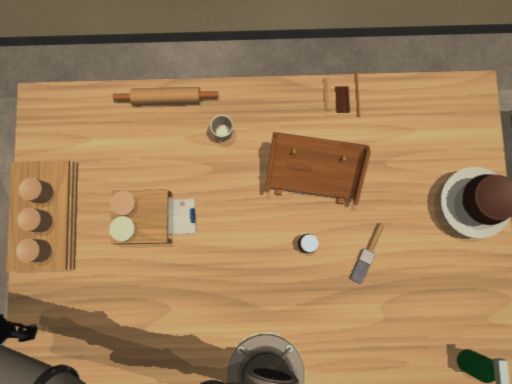

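The side view shows the rack near (180,155) with the blue lip at (200,186), and the pegs at (307,205) and (337,245). In the top view the lip is at (193,216) and the pegs are at (292,151) and (343,158). Next I measure them.

```bash
cat > h.py <<'E'
import numpy as np,cv2
from station import bot
def cam(n):
    return bot.read_camera(n)
def load(n): 
    d=np.load(n); return {k:d[k] for k in d.files}
def f(c): return c["frame"].shape[0]/2/np.tan(np.radians(float(c["fov_y"]))/2)
def ray(c,u,v):
    d=np.array([(u-c["cx"])/f(c),(v-c["cy"])/f(c),1.0]); return -c["R"].T@c["t"], c["R"].T@d
def plane(c,u,v,n,p):
    o,d=ray(c,u,v); n=np.array(n,float); return o+d*(n@(np.array(p)-o))/(n@d)
def onz(c,u,v,z): return plane(c,u,v,[0,0,1],[0,0,z])
def tri(c1,p1,c2,p2):
    A=np.zeros((3,3));b=np.zeros(3);L=[]
    for c,p in((c1,p1),(c2,p2)):
        o,d=ray(c,*p);d=d/np.linalg.norm(d);M=np.eye(3)-np.outer(d,d);A+=M;b+=M@o;L.append((o,M))
    x=np.linalg.solve(A,b); return x,[np.linalg.norm(M@(x-o)) for o,M in L]
def proj(c,X):
    p=c["R"]@np.array(X)+c["t"]; return np.array([c["cx"]+f(c)*p[0]/p[2],c["cy"]+f(c)*p[1]/p[2]])
def cloud(c):
    h,w=c["z_map"].shape;u,v=np.meshgrid(np.arange(w),np.arange(h));z=c["z_map"]
    P=np.stack([(u-c["cx"])/f(c)*z,(v-c["cy"])/f(c)*z,z],-1)
    return (P-c["t"])@c["R"]
def crop(c,u0,v0,u1,v1,s,fn):
    cv2.imwrite(fn,cv2.resize(c["frame"][v0:v1,u0:u1,::-1],None,fx=s,fy=s,interpolation=cv2.INTER_CUBIC))
E
python3 - <<'E'
from h import *
T=load("top0.npz");S=load("side0.npz")
crop(T,100,175,210,260,7,"pics/t_rack.png")
crop(T,255,120,380,215,6,"pics/t_board.png")
crop(S,135,115,225,205,6,"pics/s_rack.png")
crop(S,250,170,375,310,4,"pics/s_board.png")
for n,c in(("top",T),("side",S)):
    hsv=cv2.cvtColor(c["frame"],cv2.COLOR_RGB2HSV)
    m=((hsv[...,0]>100)&(hsv[...,0]<130)&(hsv[...,1]>90)).astype(np.uint8)
    k,l,s,ce=cv2.connectedComponentsWithStats(m)
    for i in range(1,k):
        if s[i,4]>8: print(n,s[i],ce[i].round(1),cloud(c)[l==i].mean(0).round(3))
P=cloud(T)
print(P[300,150],P[215,150],P[170,320])
# board plane
q=P[158:185,290:345].reshape(-1,3);q=q[q[:,2]>0.01]
m=q.mean(0);u,s,vt=np.linalg.svd(q-m,full_matrices=False)
for _ in range(3):
    r=(q-m)@vt[2]; q=q[abs(r)<.004]; m=q.mean(0);vt=np.linalg.svd(q-m,full_matrices=False)[2]
n=vt[2]*np.sign(vt[2][2]);print("board",m,n,np.degrees(np.arccos(n[2])),np.std((q-m)@n),len(q))
E
```

```text
top [191 209   3  13  37] [192.1 214.7] [0.484 0.212 0.049]
[0.22577296 0.3504994  0.00561721] [0.48335395 0.33374112 0.08724396] [ 0.6067626  -0.18522143  0.08811867]
board [ 0.60508985 -0.17487176  0.08081436] [-0.96319711  0.0636004   0.26116338] 74.86089601077514 0.0020052953300541796 155
```

View pics/t_rack.png

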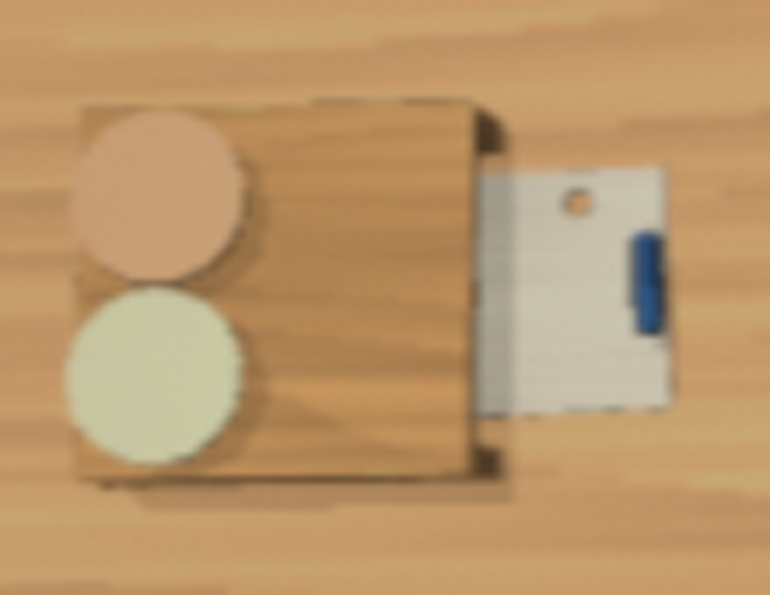

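View pics/t_board.png

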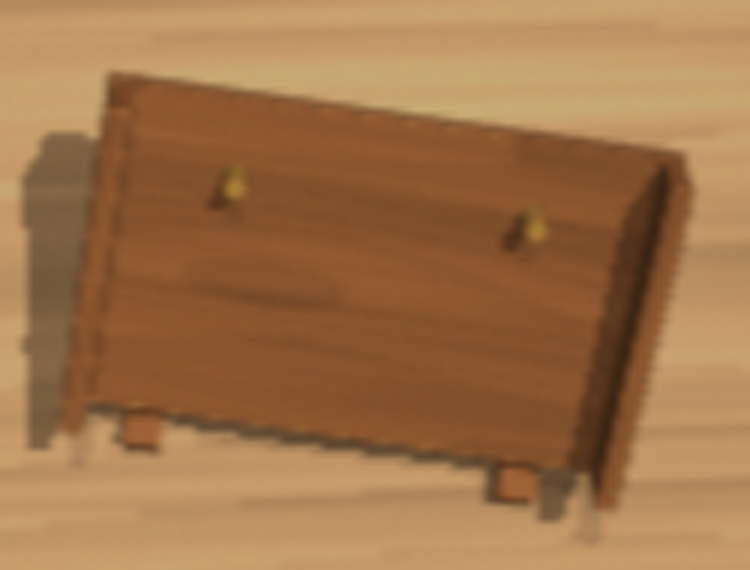

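View pics/s_rack.png

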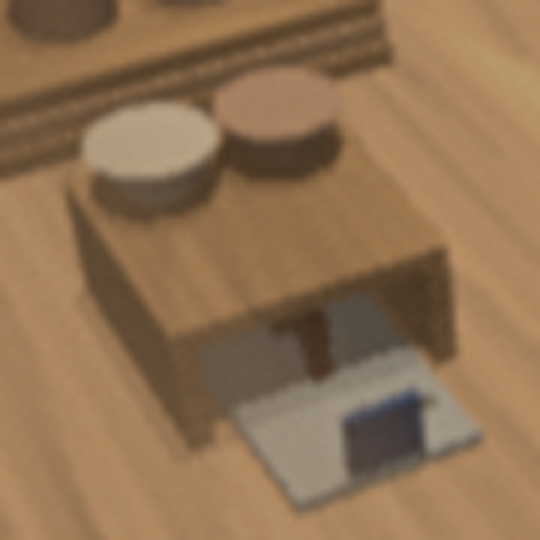

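View pics/s_board.png

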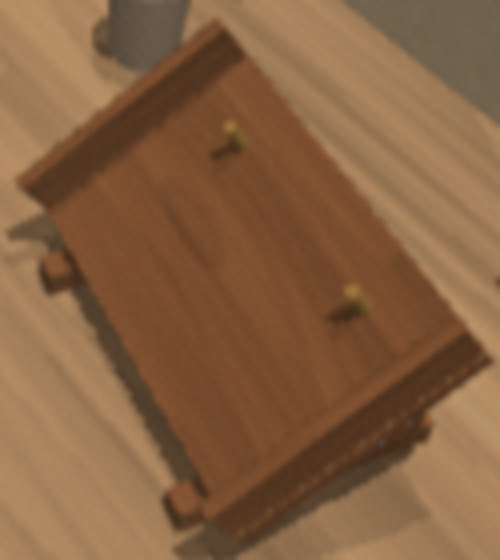

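The rack's open side and plate lip point to world -y, and the plate's hole edge faces +x. The tool can't be tilted, so I plan to grip the bar by its ends with the jaws along plate y. Pressing it on the board below the pegs should swing it to 35°, then I clamp it hard and hang it. Next I get precise positions.

Run:
```python
from h import *
T=load("top0.npz");S=load("side0.npz")
# blue lip, both
for n,c,(u0,v0,u1,v1) in(("top",T,(180,195,205,235)),("side",S,(180,170,220,205))):
    hsv=cv2.cvtColor(c["frame"],cv2.COLOR_RGB2HSV)[v0:v1,u0:u1]
    m=((hsv[...,0]>100)&(hsv[...,0]<135)&(hsv[...,1]>(60 if n=="side" else 80))).astype(np.uint8)
    ys,xs=np.nonzero(m);print(n,len(xs),xs.mean()+u0,ys.mean()+v0,xs.min()+u0,xs.max()+u0,ys.min()+v0,ys.max()+v0)
# plate corners top (crop/7+offset), underside face z=.008
g=lambda x,y,k,ox,oy:(x/k+ox-.5+.5/k*0,y/k+oy-.5)
for nm,x,y in(("far+x",663,168),("far-x",670,407),("hole",577,202),("edge+x",480,176),("edge-x",480,415)):
    print(nm,onz(T,*g(x,y,7,100,175),.008).round(4))
for nm,x,y in(("lipA",648,235),("lipB",652,333)): print(nm,onz(T,*g(x,y,7,100,175),.048).round(4))
for nm,x,y in(("rackF+",475,103),("rackF-",471,473),("rackB+",82,107),("rackB-",78,478)): print(nm,onz(T,*g(x,y,7,100,175),.081).round(4))
print("S plate corners")
for nm,x,y in(("far+x",480,436),("far-x",300,507)): print(nm,onz(S,*g(x,y,6,135,115),.008).round(4))
# peg tips
for nm,a,b in(("L",(234,183),(231,130)),("R",(535,230),(352,297))):
    pt=g(*a,6,255,120);ps=g(*b,4,250,170);print(nm,pt,ps,tri(T,pt,S,ps))
# board plane from depth
P=cloud(T);
mask=np.zeros((384,512),np.uint8);poly=np.array([(278,143),(356,156),(345,190),(275,182)]);cv2.fillPoly(mask,[poly],1)
q=P[mask>0]
for _ in range(6):
    A=np.c_[q[:,:2],np.ones(len(q))];k=np.linalg.lstsq(A,q[:,2],rcond=None)[0];r=q[:,2]-A@k;s=max(.003,2*r.std());q=q[abs(r)<s]
n=np.array([-k[0],-k[1],1]);n/=np.linalg.norm(n);print("plane",k,n,np.degrees(np.arccos(n[2])),r.std(),len(q),mask.sum())
P=cloud(S);mask[:]=0;cv2.fillPoly(mask,[np.array([(306,195),(355,258),(310,290),(272,220)])],1)
q=P[mask>0]
for _ in range(6):
    A=np.c_[q[:,:2],np.ones(len(q))];k=np.linalg.lstsq(A,q[:,2],rcond=None)[0];r=q[:,2]-A@k;s=max(.003,2*r.std());q=q[abs(r)<s]
n=np.array([-k[0],-k[1],1]);n/=np.linalg.norm(n);print("planeS",k,n,np.degrees(np.arccos(n[2])),r.std(),len(q),mask.sum())
# board top corners
for nm,a,b in(("topL",(112,75),(217,20)),("botL",(70,430),(20,183)),("topR",(686,155),(490,358)),("botR",(607,508),(210,515))):
    print(nm,tri(T,g(*a,6,255,120),S,g(*b,4,250,170)))
print("mug",onz(T,222,128,.085),"jar",onz(T,309,242,.085),"brush",onz(T,368,252,.01))
```

```text
top 38 192.0263157894737 214.8421052631579 191 193 209 221
side 2 202.5 181.0 202 203 181 181
far+x [0.5392 0.2099 0.008 ]
far-x [0.4303 0.2078 0.008 ]
hole [0.5246 0.2493 0.008 ]
edge+x [0.5378 0.2935 0.008 ]
edge-x [0.4291 0.2937 0.008 ]
lipA [0.5047 0.2118 0.048 ]
lipB [0.4612 0.2104 0.048 ]
rackF+ [0.5613 0.2825 0.081 ]
rackF- [0.401  0.2844 0.081 ]
rackB+ [0.5642 0.4537 0.081 ]
rackB- [0.4035 0.4529 0.081 ]
S plate corners
far+x [0.5392 0.2105 0.008 ]
far-x [0.4321 0.209  0.008 ]
L (293.5, 150.0) (307.25, 202.0) (array([ 0.66044521, -0.10215952,  0.13537859]), [np.float64(0.0007617636298678098), np.float64(0.0007617636298677594)])
R (343.6666666666667, 157.83333333333334) (337.5, 243.75) (array([ 0.63308708, -0.25036719,  0.13426686]), [np.float64(0.0005277339616304617), np.float64(0.0005277339616304692)])
plane [ 0.68597486 -0.11889689 -0.3553107 ] [-0.56297504  0.09757789  0.8206934 ] 34.845733771588236 0.0028091478411273914 2530 2892
planeS [ 0.68759829 -0.11885284 -0.35677725] [-0.56388607  0.09746892  0.82008067] 34.907129801277875 0.0014186873463626507 3438 3973
topL (array([ 0.70257822, -0.03853868,  0.16807254]), [np.float64(0.007546087726478612), np.float64(0.00754608772647879)])
botL (array([ 0.54838666, -0.01927159,  0.0724745 ]), [np.float64(0.0003079362366982825), np.float64(0.00030793623669818853)])
topR (array([ 0.6677851 , -0.32621029,  0.13742401]), [np.float64(0.0011149057122650206), np.float64(0.0011149057122650258)])
botR (array([ 0.50174899, -0.29261759,  0.07022713]), [np.float64(0.0011665759209038768), np.float64(0.001166575920903833)])
mug [0.74775132 0.11209736 0.085     ] jar [ 0.38935797 -0.1424676   0.085     ] brush [ 0.35463208 -0.33492206  0.01      ]
```

```bash
cat >> h.py <<'E'
from scipy.spatial.transform import Rotation as Rn
def tool(o=None):
    o=o or bot.get_obs(); w,x,y,z=o["tool_rot"]; return np.array(o["eef_pos"]),Rn.from_quat([x,y,z,w]).as_matrix()
def go(target,ang=None):
    p,R=tool(); d=R.T@(np.array(target)-p)*1000; a=np.degrees(np.arctan2(R[1,0],R[0,0]))
    s=None if ang is None else -((ang-a+180)%360-180)
    print("tcp",p.round(4),"ang",round(a,2),"shift",d.round(1),"spin",None if s is None else round(s,2),"R33",R[:,2].round(4))
def st():
    o=bot.get_obs();print("t",o["t"],"F",np.round(o["contact_force"],1),"T",np.round(o["torque"],2),"w",o["gripper_width"])
E
python3 -c "
from h import *
go([.483,.2108,.16],91);go([.483,.2108,.035],91)"
```

```text
tcp [0.2005 0.644  0.2524] ang 72.71 shift [-329.5  398.5   93. ] spin -18.29 R33 [-4.0e-04 -1.6e-03 -1.0e+00]
tcp [0.2005 0.644  0.2524] ang 72.71 shift [-329.3  398.5  218. ] spin -18.29 R33 [-4.0e-04 -1.6e-03 -1.0e+00]
```

>>> {"op": "step_arm", "data": {
  "targets": [
    [-110,133,0,-6,0.5],
    [-220,266,0,-12,0.5],
    [-329.5,398.5,40,-18.3,0.5],
    [-329.5,398.5,93,-18.3,0.5],
    [-329.5,398.5,93,-18.3,0.5],
    [-329.5,398.5,93,-18.3,0.5],
    [-329.5,398.5,93,-18.3,0.5],
    [-329.5,398.5,93,-18.3,0.5],
    [-329.5,398.5,93,-18.3,0.5],
    [-329.5,398.5,93,-18.3,0.5],
    [-329.5,398.5,93,-18.3,0.5],
    [-329.5,398.5,93,-18.3,0.5],
    [-329.5,398.5,93,-18.3,0.5],
    [-329.5,398.5,93,-18.3,0.5],
    [-329.5,398.5,93,-18.3,0.5],
    [-329.5,398.5,93,-18.3,0.5],
    [-329.5,398.5,93,-18.3,0.5],
    [-329.5,398.5,93,-18.3,0.5],
    [-329.5,398.5,93,-18.3,0.5]
  ],
  "newtons": 40
}}

```text
t: 1.68
eef_pos: [0.4827, 0.2127, 0.1605]
tool_rot: [-0.0, 0.7, 0.714, 0.0]
contact_force: [-0.8, 0.6, -0.4]
gripper_width: 0.498
```

```bash
python3 -c "
from h import *
go([.483,.2108,.035],91);st()
c=cam('top');crop(c,100,140,280,260,4,'pics/t1.png')
c=cam('side');crop(c,100,80,250,220,4,'pics/s1.png')"
```

```text
tcp [0.4827 0.2127 0.1605] ang 91.14 shift [ -2.    0.3 125.5] spin 0.14 R33 [ 2.e-04  6.e-04 -1.e+00]
t 1.6833 F [-0.8  0.6 -0.4] T [-0.04 -0.05  0.01] w 0.4977753107450456
```

View pics/s1.png

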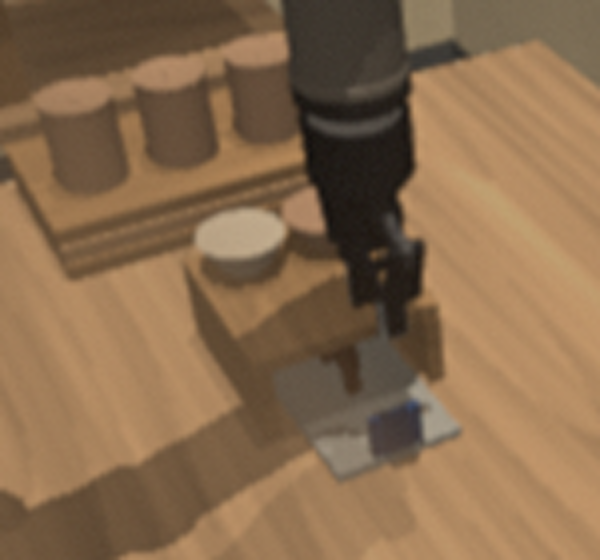

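The side view shows the gripper straddling above the lip, crop (395,430), with the rack clear. I go down, close on it and draw it out.

>>> {"op": "step_arm", "data": {
  "targets": [
    [-2,0,35,0,0.5],
    [-2,0,70,0,0.5],
    [-2,0,100,0,0.5],
    [-2,0,115,0,0.5],
    [-2,0,125,0,0.5],
    [-2,0,125,0,0.5],
    [-2,0,125,0,0.5],
    [-2,0,125,0,1],
    [-2,0,125,0,1],
    [-2,0,125,0,1],
    [-2,0,125,0,1],
    [-2,0,125,0,1],
    [-2,0,125,0,1]
  ],
  "newtons": 40
}}

```text
t: 2.87
eef_pos: [0.4843, 0.2106, 0.0367]
tool_rot: [0.0, 0.701, 0.713, 0.002]
contact_force: [0.5, 1.8, 7.2]
gripper_width: 0.09
```

```bash
python3 -c "
from h import *
p,R=tool()
go(p+[-.003,-.175,0],90);st()
c=cam('side');crop(c,100,80,250,220,4,'pics/s2.png')"
```

```text
tcp [0.4843 0.2106 0.0367] ang 91.03 shift [-174.9   -6.2   -0.4] spin 1.03 R33 [ 0.0026  0.0021 -1.    ]
t 2.8667 F [0.5 1.8 7.2] T [0.22 0.14 0.01] w 0.08984318630579274
```

View pics/s2.png

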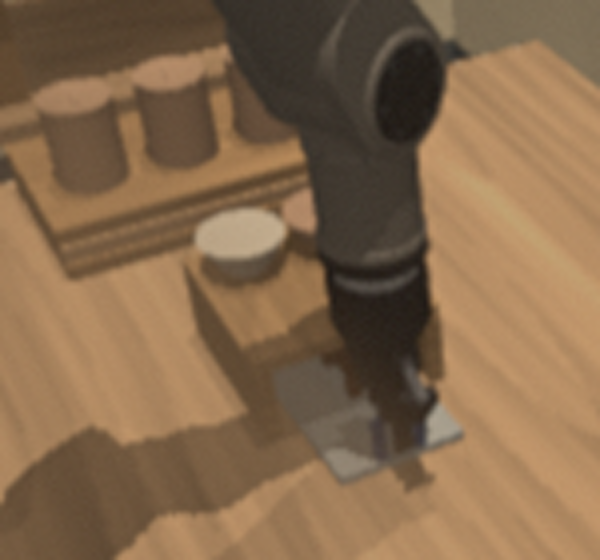

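The opening of 0.09 is about 8 mm, so the lip is held. The 7 N upward force suggests the tips press on the plate slightly. I ease up 1 mm and pull.

>>> {"op": "step_arm", "data": {
  "targets": [
    [0,0,-1,0,1],
    [-8,0,-1,0,1],
    [-22,0,-1,0,1],
    [-40,-1,-1,0,1],
    [-58,-2,-1,0,1],
    [-76,-3,-1,0,1],
    [-94,-4,-1,0,1],
    [-112,-4,-1,0,1],
    [-130,-5,-1,0,1],
    [-148,-5,-1,0,1],
    [-162,-6,-1,0,1],
    [-172,-6,-1,0,1],
    [-176,-6,-1,0,1],
    [-176,-6,-1,0,1],
    [-176,-6,-1,0,1]
  ]
}}

```text
t: 4.17
eef_pos: [0.4804, 0.0314, 0.0367]
tool_rot: [0.001, 0.702, 0.713, -0.0]
contact_force: [-0.3, -2.3, 7.3]
gripper_width: 0.085
```

```bash
python3 -c "
from h import *
p,R=tool()
go(p);st()
c=cam('side');crop(c,100,80,300,230,4,'pics/s3.png')"
```

```text
tcp [0.4804 0.0314 0.0367] ang 90.9 shift [0. 0. 0.] spin None R33 [ 4.0e-04 -1.2e-03 -1.0e+00]
t 4.1667 F [-0.3 -2.3  7.3] T [-0.43 -0.02  0.05] w 0.08535906363374887
```

View pics/s3.png

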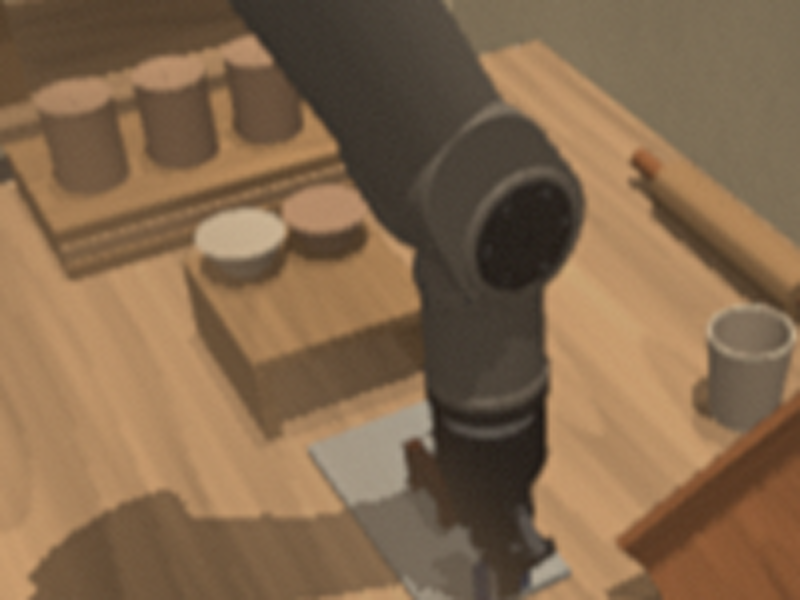

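The plate is clear of the rack. I release it and lift.

>>> {"op": "step_arm", "data": {
  "targets": [
    [0,0,0,0,0.5],
    [0,0,0,0,0.5],
    [0,0,0,0,0.5],
    [0,0,0,0,0.5],
    [0,0,-10,0,0.5],
    [0,0,-40,0,0.5],
    [0,0,-75,0,0.2],
    [0,0,-110,0,0],
    [-70,0,-150,0,0],
    [-100,0,-150,0,0],
    [-130,0,-150,0,0],
    [-130,0,-150,0,0],
    [-130,0,-150,0,0],
    [-130,0,-150,0,0]
  ]
}}

```text
t: 5.38
eef_pos: [0.4824, -0.097, 0.1868]
tool_rot: [0.0, 0.702, 0.713, 0.0]
contact_force: [0.1, 0.8, 0.2]
gripper_width: 1.002
```

```bash
python3 -c "
from h import *
p,R=tool()
go(p);st()
c=cam('top');np.savez('top1.npz',**c);crop(c,160,160,290,260,6,'pics/t4.png')
c=cam('side');np.savez('side1.npz',**c);crop(c,130,110,280,260,4,'pics/s4.png')"
```

```text
tcp [ 0.4824 -0.097   0.1868] ang 90.89 shift [0. 0. 0.] spin None R33 [ 5.e-04  3.e-04 -1.e+00]
t 5.3833 F [0.1 0.8 0.2] T [ 0.02  0.04 -0.01] w 1.0015192339443435
```

View pics/s4.png

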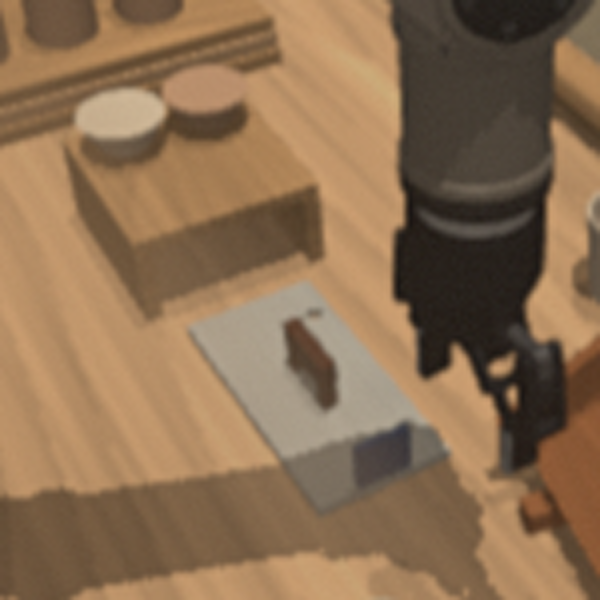

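View pics/t4.png

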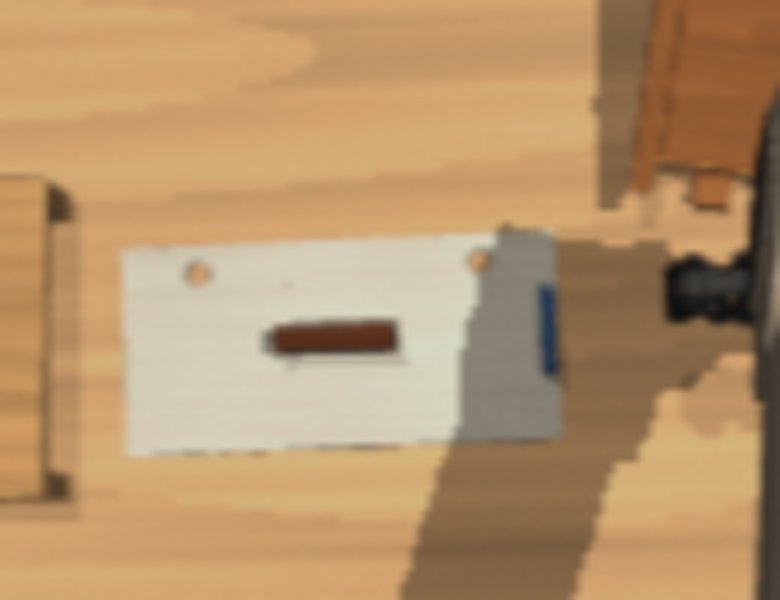

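The plate lies flat and fully out. In the top crop its corners are at (122,249), (555,231), (126,455) and (562,437), and the bar spans (270..397, 320..353).

Run:
```python
from h import *
T=load("top1.npz")
g=lambda x,y:(x/6+160-.5,y/6+160-.5)
C=[onz(T,*g(*p),.008) for p in((122,249),(555,231),(126,455),(562,437))]
for c in C: print(c.round(4))
m=np.mean(C,0);d1=C[0]-C[1];d2=C[2]-C[3]
print("mid",m.round(4),"y-axis ang",[np.degrees(np.arctan2(d[1],d[0])).round(2) for d in(d1,d2)],np.linalg.norm(d1),np.linalg.norm(d2))
for p in((198,273),(480,261)): print("hole",onz(T,*g(*p),.008).round(4))
hsv=cv2.cvtColor(T["frame"],cv2.COLOR_RGB2HSV)[205:230,195:235];
b=(T["frame"][205:230,195:235].sum(-1)<260).astype(np.uint8)
r=cv2.minAreaRect(np.argwhere(b)[:,::-1].astype(np.float32));print(r,onz(T,r[0][0]+195,r[0][1]+205,.05).round(4))
go([m[0],m[1],.15],91.7)
```

```text
[0.5324 0.256  0.008 ]
[0.5357 0.0252 0.008 ]
[0.4231 0.2544 0.008 ]
[0.4262 0.0244 0.008 ]
mid [0.4794 0.14   0.008 ] y-axis ang [np.float64(90.82), np.float64(90.78)] 0.23080516342579457 0.23002946976746289
hole [0.5184 0.2156 0.008 ]
hole [0.5207 0.0655 0.008 ]
((20.0, 11.0), (4.0, 20.0), 90.0) [0.4779 0.1409 0.05  ]
tcp [ 0.4824 -0.0951  0.1862] ang 91.12 shift [235.    1.6  36.4] spin -0.58 R33 [-6.e-04  8.e-04 -1.e+00]
```

>>> {"op": "step_arm", "data": {
  "targets": [
    [40,0,0,0,0],
    [75,0,0,0,0],
    [110,1,0,0,0],
    [145,1,0,0,0],
    [180,1,10,0,0],
    [215,1,20,0,0],
    [235,1,36,0,0],
    [235,1,60,0,0],
    [235,1,80,0,0],
    [235,1,90,0,0],
    [235,1,90,0,0],
    [235,1,90,0,0]
  ]
}}

```text
t: 6.48
eef_pos: [0.479, 0.1388, 0.0962]
tool_rot: [-0.0, 0.701, 0.714, -0.001]
contact_force: [-0.8, -0.4, -0.5]
gripper_width: 1.0
```

```bash
python3 -c "
from h import *
go([.479,.140,.038],90.8);st()
c=cam('side');crop(c,130,80,280,230,4,'pics/s5.png')"
```

```text
tcp [0.479  0.1388 0.0962] ang 91.06 shift [ 1.2  0.1 58.2] spin 0.26 R33 [-1.3e-03 -3.0e-04 -1.0e+00]
t 6.4833 F [-0.8 -0.4 -0.5] T [ 0.04  0.07 -0.02] w 0.9996287484894124
```

View pics/s5.png

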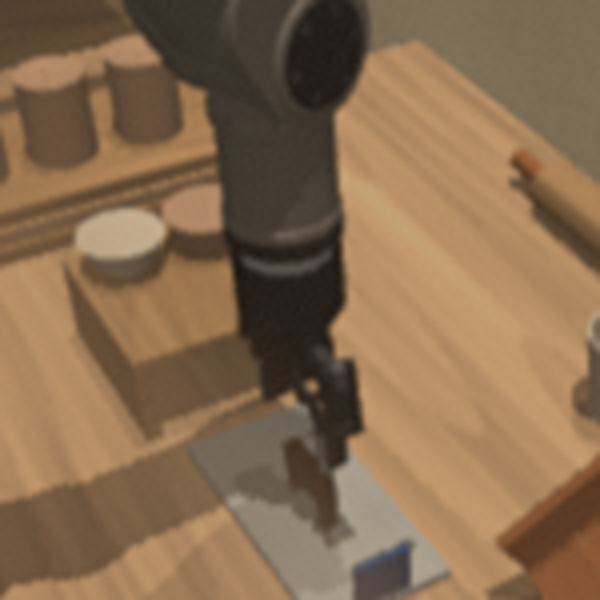

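The gripper is centred over the bar at crop (312,480). I descend and close on the bar ends.

>>> {"op": "step_arm", "data": {
  "targets": [
    [1,0,20,0,0],
    [1,0,40,0,0],
    [1,0,52,0,0],
    [1,0,58,0,0],
    [1,0,58,0,0],
    [1,0,58,0,1],
    [1,0,58,0,1],
    [1,0,58,0,1],
    [1,0,58,0,1],
    [1,0,58,0,1]
  ],
  "newtons": 40
}}

```text
t: 7.37
eef_pos: [0.4805, 0.14, 0.0398]
tool_rot: [0.0, 0.701, 0.713, 0.001]
contact_force: [-0.4, 0.5, 6.1]
gripper_width: 0.745
```

```bash
python3 -c "
from h import *
go([.479,.140,.17],79.9);st()"
```

```text
tcp [0.4805 0.14   0.0398] ang 91.0 shift [   0.2   -1.2 -130.2] spin 11.1 R33 [ 0.0025  0.0014 -1.    ]
t 7.3667 F [-0.4  0.5  6.1] T [ 0.02  0.24 -0.03] w 0.7449704789866981
```

The bar is held at 63 mm. I lift it and check the hold.

>>> {"op": "step_arm", "data": {
  "targets": [
    [0,0,-10,0,1],
    [0,0,-35,0,1],
    [0,0,-65,0,1],
    [0,0,-95,0,1],
    [0,0,-125,3,1],
    [0,0,-155,7,1],
    [0,0,-180,11,1],
    [0,0,-180,11,1],
    [0,0,-180,11,1]
  ],
  "newtons": 40
}}

```text
t: 8.12
eef_pos: [0.4798, 0.1394, 0.22]
tool_rot: [0.0, 0.766, 0.643, 0.002]
contact_force: [0.2, -0.5, -4.5]
gripper_width: 0.746
```

```bash
python3 -c "
from h import *
go([.578,-.164,.21],79.9);go([.578,-.164,.162],79.9);st()
c=cam('side');crop(c,130,50,280,200,4,'pics/s6.png')"
```

```text
tcp [0.4798 0.1394 0.22  ] ang 80.06 shift [-281.9  149.1    9.8] spin 0.16 R33 [ 0.003   0.0014 -1.    ]
tcp [0.4798 0.1394 0.22  ] ang 80.06 shift [-282.   149.    57.8] spin 0.16 R33 [ 0.003   0.0014 -1.    ]
t 8.1167 F [ 0.2 -0.5 -4.5] T [-0.01 -0.03 -0.  ] w 0.7457655223193427
```

View pics/s6.png

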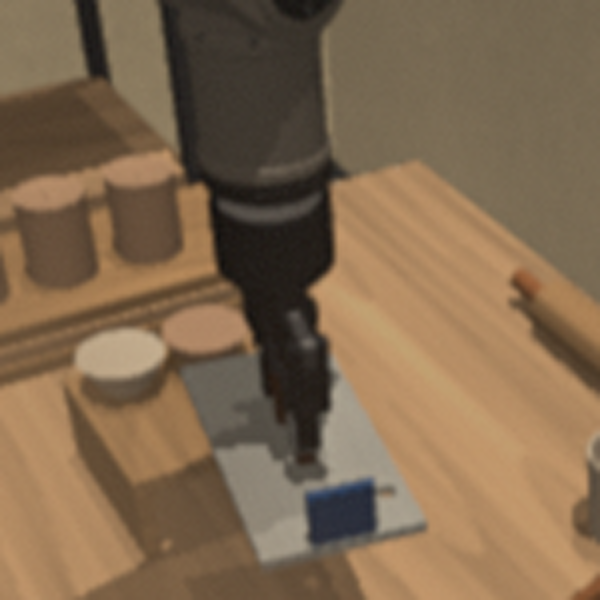

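The plate is lifted and held level. I move it over the lower board.

>>> {"op": "step_arm", "data": {
  "targets": [
    [-20,10,0,0,1],
    [-45,24,0,0,1],
    [-75,40,0,0,1],
    [-105,55,0,0,1],
    [-135,71,0,0,1],
    [-165,87,0,0,1],
    [-195,103,0,0,1],
    [-225,119,0,0,1],
    [-255,135,0,0,1],
    [-275,145,0,0,1],
    [-282,149,10,0,1],
    [-282,149,10,0,1],
    [-282,149,10,0,1]
  ]
}}

```text
t: 9.25
eef_pos: [0.5755, -0.1635, 0.2058]
tool_rot: [-0.002, 0.766, 0.643, -0.002]
contact_force: [0.5, 0.2, -4.0]
gripper_width: 0.741
```

```bash
python3 -c "
from h import *
go([.578,-.164,.162],79.9);st()
c=cam('side');np.savez('side2.npz',**c);crop(c,200,80,400,280,3,'pics/s7.png')
c=cam('top');np.savez('top2.npz',**c);crop(c,220,120,380,240,5,'pics/t7.png')"
```

```text
tcp [ 0.5755 -0.1635  0.2058] ang 80.02 shift [-0.1  2.8 43.7] spin 0.12 R33 [-0.0051  0.0013 -1.    ]
t 9.25 F [ 0.5  0.2 -4. ] T [0.1  0.01 0.03] w 0.7414652667593474
```

View pics/s7.png

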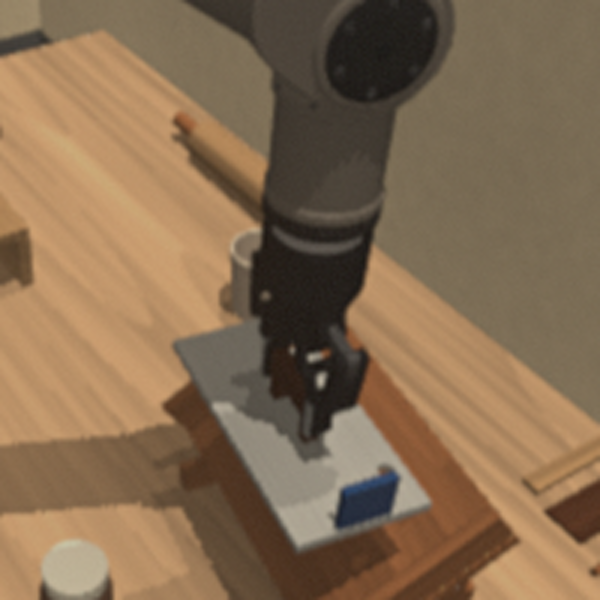

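View pics/t7.png

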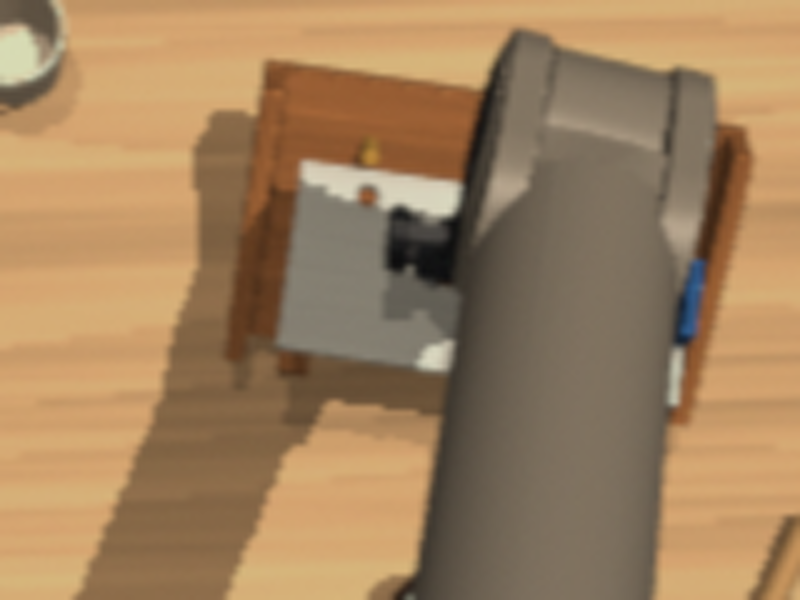

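The top view shows left peg (370,152) directly uphill of left hole (367,193), so y alignment is good. I lower to near first contact with a light grip.

>>> {"op": "step_arm", "data": {
  "targets": [
    [0,2,20,0,1],
    [0,2,40,0,1],
    [0,2,52,0,1],
    [0,2,60,0,1],
    [0,2,66,0,1],
    [0,1,70,0,1],
    [0,-1,74,0,1],
    [0,-3,78,0,1],
    [0,-5,82,0,1]
  ],
  "newtons": 25
}}

```text
t: 10.1
eef_pos: [0.573, -0.1631, 0.1282]
tool_rot: [0.001, 0.766, 0.643, 0.001]
contact_force: [-4.8, 3.1, 8.5]
gripper_width: 0.746
```

```bash
python3 -c "
from h import *
go([.578,-.164,.162],79.9);st()
c=cam('side');crop(c,200,80,400,280,3,'pics/s8.png')"
```

```text
tcp [ 0.573  -0.1631  0.1282] ang 80.01 shift [ -0.    5.1 -33.8] spin 0.11 R33 [ 2.3e-03  6.0e-04 -1.0e+00]
t 10.1 F [-4.8  3.1  8.5] T [ 0.33  0.53 -0.01] w 0.7455459628823271
```

View pics/s8.png

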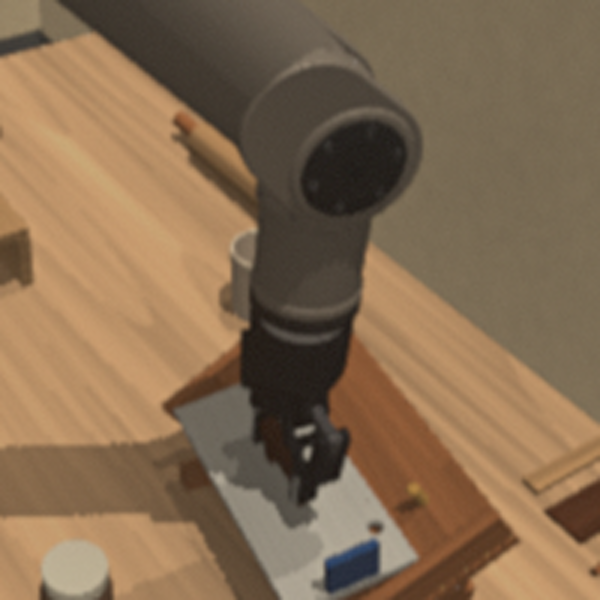

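Contact has started: the force is 8.5 N up and it pushes toward the robot, and the plate is swinging. I continue along the arc.

>>> {"op": "step_arm", "data": {
  "targets": [
    [0,-2,4,0,1],
    [0,-4,8,0,1],
    [0,-6,12,0,1],
    [0,-8,16,0,1],
    [0,-10,20,0,1],
    [0,-10,20,0,1]
  ],
  "newtons": 25
}}

```text
t: 10.65
eef_pos: [0.564, -0.1618, 0.1078]
tool_rot: [0.001, 0.766, 0.643, 0.001]
contact_force: [-0.4, 0.6, 3.5]
gripper_width: 0.742
```

```bash
python3 -c "
from h import *
go([.578,-.164,.162],79.9);st()
c=cam('side');crop(c,200,80,400,280,3,'pics/s9.png')"
```

```text
tcp [ 0.564  -0.1618  0.1078] ang 80.01 shift [  0.2  14.4 -54.1] spin 0.11 R33 [ 4.1e-03 -4.0e-04 -1.0e+00]
t 10.65 F [-0.4  0.6  3.5] T [ 0.11 -0.33  0.07] w 0.7422587610766679
```

View pics/s9.png

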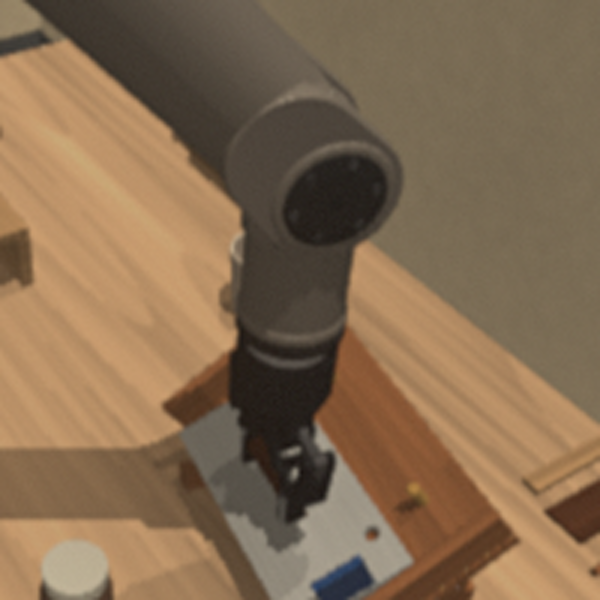

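The plate is clearly tilting. I finish the arc with a gentle press.

>>> {"op": "step_arm", "data": {
  "targets": [
    [0,-2,4,0,1],
    [0,-4,8,0,1],
    [0,-5,11,0,1],
    [0,-5,13,0,1],
    [0,-5,13,0,1],
    [0,-5,13,0,1]
  ],
  "newtons": 25
}}

```text
t: 11.2
eef_pos: [0.5578, -0.1609, 0.0935]
tool_rot: [0.0, 0.766, 0.643, 0.0]
contact_force: [-0.6, 0.2, 3.0]
gripper_width: 0.74
```

```bash
cat >> h.py <<'E'
def pfit(c,poly):
    P=cloud(c);mask=np.zeros((384,512),np.uint8);cv2.fillPoly(mask,[np.array(poly)],1);q=P[mask>0]
    q=q[q[:,2]>0]
    k0=len(q)
    k=np.array([.687,-.119,np.median(q[:,2]-.687*q[:,0]+.119*q[:,1])])
    for i in range(8):
        r=q[:,2]-np.c_[q[:,:2],np.ones(len(q))]@k
        g=q[abs(r)<(.008 if i<3 else .003)]
        k=np.linalg.lstsq(np.c_[g[:,:2],np.ones(len(g))],g[:,2],rcond=None)[0]
    n=np.array([-k[0],-k[1],1]);n/=np.linalg.norm(n);return n,k,np.degrees(np.arccos(n[2])),len(g),k0,g.mean(0)
E
python3 -c "
from h import *
go([.578,-.164,.162],79.9);st()
c=cam('side');np.savez('side3.npz',**c);crop(c,240,180,380,300,5,'pics/s10.png')
c=cam('top');np.savez('top3.npz',**c);crop(c,250,120,380,230,6,'pics/t10.png')"
```

```text
tcp [ 0.5578 -0.1609  0.0935] ang 80.0 shift [  0.4  20.4 -68.5] spin 0.1 R33 [ 4.e-04 -1.e-04 -1.e+00]
t 11.2 F [-0.6  0.2  3. ] T [-0.01 -0.35  0.02] w 0.7402059694361265
```

View pics/s10.png

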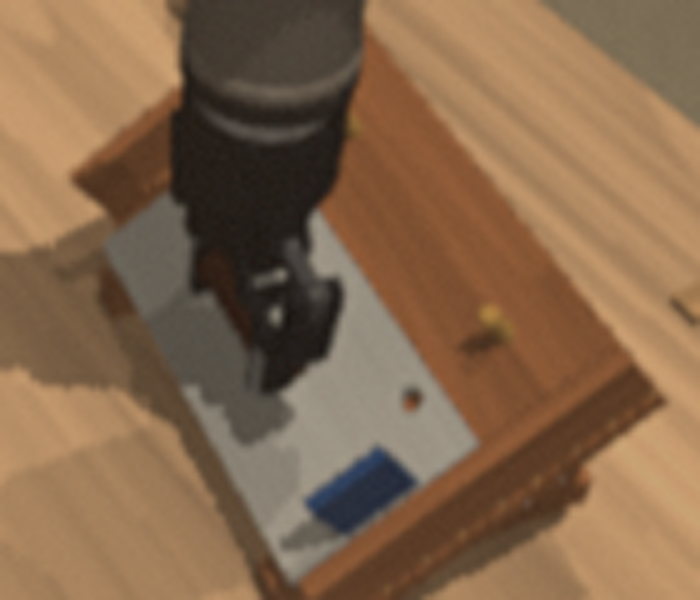

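View pics/t10.png

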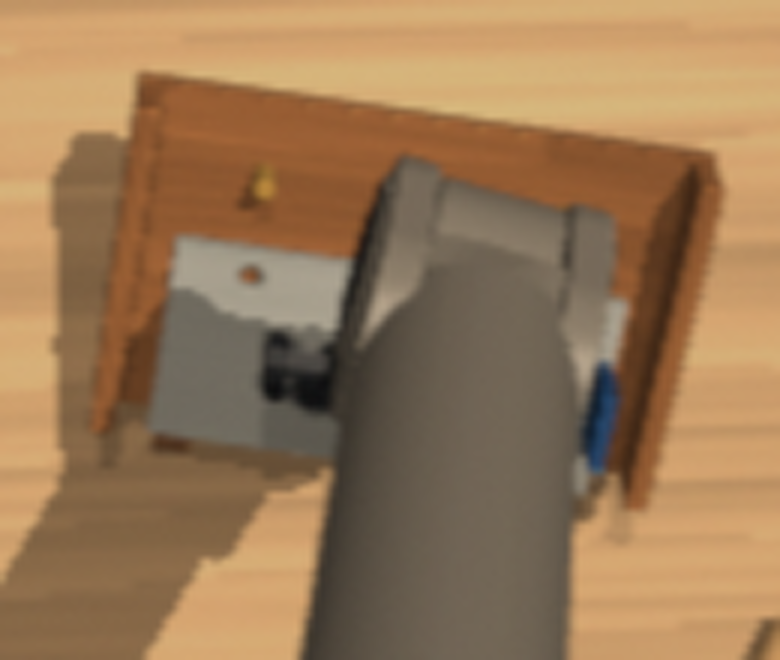

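Run:
```python
from h import *
S=load("side3.npz");T=load("top3.npz")
cs=lambda L:[(int(x/5+240),int(y/5+180)) for x,y in L]
ct=lambda L:[(int(x/6+250),int(y/6+120)) for x,y in L]
for nm,c,p in(("plS",S,cs([(300,400),(345,340),(460,440),(380,450),(250,500)])),("plSl",S,cs([(115,250),(170,215),(190,290),(150,310)])),("plT",T,ct([(180,245),(340,262),(330,330),(260,330),(170,400)])),
  ("bdS",S,cs([(370,100),(600,360),(480,425),(330,220)])),("bdT",T,ct([(170,110),(380,150),(350,245),(170,225)]))):
    n,k,a,g,tot,m=pfit(c,p);print(nm,n.round(4),a.round(2),g,tot,m.round(4), "offset from board plane mm",((m[2]-(.687*m[0]-.1189*m[1]-.356))*.82*1000).round(1))
```

```text
plS [-0.5536  0.0951  0.8273] 34.17 524 591 [ 0.572  -0.2308  0.0743] offset from board plane mm 8.1
plSl [-0.5365  0.1081  0.8369] 33.18 165 185 [ 0.5628 -0.0815  0.0515] offset from board plane mm 9.2
plT [-0.5504  0.1026  0.8286] 34.05 295 478 [ 0.6089 -0.0939  0.0833] offset from board plane mm 8.0
bdS [-0.5612  0.0969  0.822 ] 34.72 1358 1518 [ 0.6491 -0.2068  0.1141] offset from board plane mm -0.3
bdT [-0.5615  0.1108  0.82  ] 34.91 370 614 [ 0.6664 -0.1073  0.1141] offset from board plane mm -0.3
```

The plate is flat on the board (within 0.7°, 8 mm off, which is its thickness). Now I measure the hole-to-peg offset in board axes and clamp.

Run:
```python
from h import *
S=load("side3.npz");T=load("top3.npz")
psi=np.radians(-10.1);a=np.radians(34.9)
u=np.array([np.cos(psi),np.sin(psi),0]);yb=np.array([-np.sin(psi),np.cos(psi),0]);xb=np.cos(a)*u+np.array([0,0,np.sin(a)]);n=np.cross(xb,yb)
print(n)
# board plane point from both fits
p0=np.array([.6491,-.2068,.1141])
def b(X): d=X-p0; return np.array([d@xb,d@yb,d@n])*1000
gs=lambda x,y:(x/5+240-.5,y/5+180-.5); gt=lambda x,y:(x/6+250-.5,y/6+120-.5)
hr=plane(S,*gs(411,399),n,p0+.008*n); hl=plane(T,*gt(250,274),n,p0+.008*n)
print("hole R(side)",b(hr),"hole L(top)",b(hl))
# pegs: same-view peg tip on plane +26 / body; blob centre ~21
pr=plane(S,*gs(492,318),n,p0+.026*n); pl=plane(T,*gt(264,181),n,p0+.026*n)
print("pegR tip(side)",b(pr),"pegL tip(top)",b(pl))
T0=load("top0.npz");S0=load("side0.npz");g6=lambda x,y:(x/6+255-.5,y/6+120-.5);g4=lambda x,y:(x/4+250-.5,y/4+170-.5)
for nm,A,B in(("L",(234,183),(231,130)),("R",(535,230),(352,297))):
    print(nm,"tri",b(tri(T0,g6(*A),S0,g4(*B))[0]))
crop(S,310,225,350,265,15,"pics/s10r.png")
crop(T,280,140,310,172,18,"pics/t10l.png")
```

```text
[-0.56327943  0.10033535  0.82015188]
hole R(side) [-48.81039562 -45.78322142   8.        ] hole L(top) [-48.76264947 103.26930143   8.        ]
pegR tip(side) [  6.37330889 -47.41713334  26.        ] pegL tip(top) [  9.89692278 105.13413065  26.        ]
L tri [  6.2848917  105.0084599   21.56029221]
R tri [  4.87503281 -45.7001718   21.18831   ]
```

View pics/s10r.png

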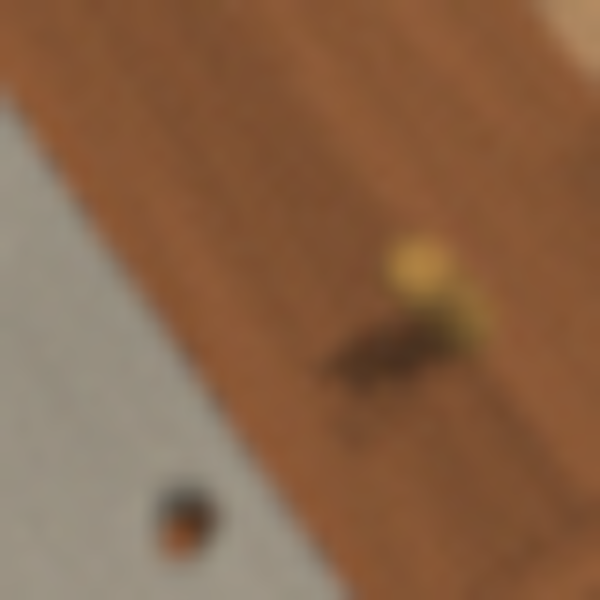

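View pics/t10l.png

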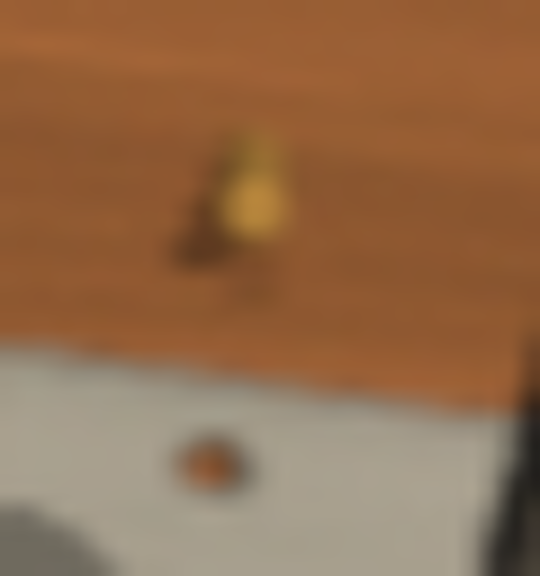

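The bright disc is each peg's tip face: (422,268) in the side crop and (255,207) in the top crop. The holes are at (186,518) and (210,466). I recompute with those.

```bash
cat >> h.py <<'E'
psi=np.radians(-10.1);al=np.radians(34.9)
ub=np.array([np.cos(psi),np.sin(psi),0]);yb=np.array([-np.sin(psi),np.cos(psi),0]);xb=np.cos(al)*ub+np.array([0,0,np.sin(al)]);nb=np.cross(xb,yb)
p0=np.array([.6491,-.2068,.1141])
def b(X): d=np.array(X)-p0; return (np.array([d@xb,d@yb,d@nb])*1000).round(1)
E
python3 - <<'E'
from h import *
S=load("side3.npz");T=load("top3.npz")
gs=lambda x,y:(x/15+310-.5,y/15+225-.5); gt=lambda x,y:(x/18+280-.5,y/18+140-.5)
print("holeR",b(plane(S,*gs(186,518),nb,p0+.008*nb)),"holeL",b(plane(T,*gt(210,466),nb,p0+.008*nb)))
print("pegR",b(plane(S,*gs(422,268),nb,p0+.026*nb)),"pegL",b(plane(T,*gt(255,207),nb,p0+.026*nb)))
# peg root ends
T0=load("top0.npz");S0=load("side0.npz")
crop(T0,280,138,355,170,10,"pics/t0p.png");crop(S0,295,190,350,255,9,"pics/s0p.png")
p,R=tool();print("tcp b",b(p), "yb dir in tool",R.T@yb,"xb",R.T@xb,"n",R.T@nb)
E
```

```text
holeR [-48.1 -45.5   8. ] holeL [-49.5 103.2   8. ]
pegR [  6.9 -45.5  26. ] pegL [  5.8 104.   26. ]
tcp b [-92.2  29.2  39.1] yb dir in tool [ 9.99998356e-01  1.81168029e-03 -7.70499101e-05] xb [-0.00153017  0.82028649 -0.57195081] n [ 0.00097299 -0.57194999 -0.82028791]
```

View pics/t0p.png

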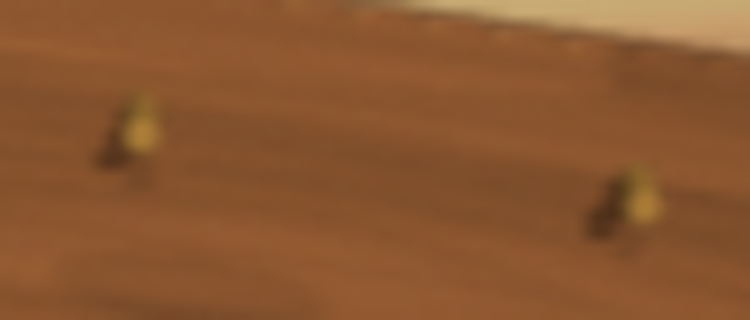

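View pics/s0p.png

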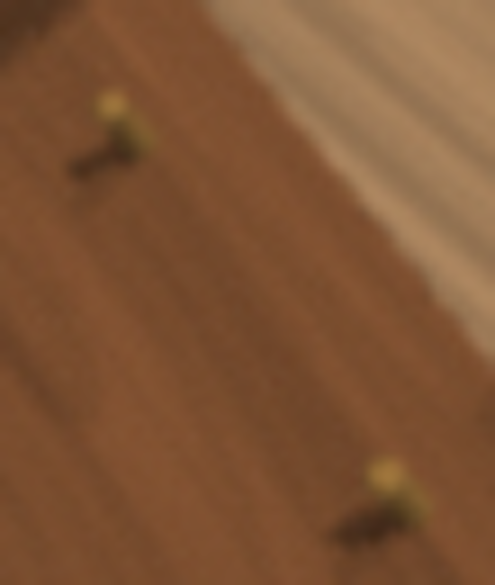

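Hole-to-peg shift agrees per view: right (55.0, 0.0) mm, left (55.3, 0.8) mm. I clamp hard, lift 35 mm along the board normal, and check the tilt holds.

>>> {"op": "step_arm", "data": {
  "targets": [
    [0,0,0,0,1],
    [0,0,0,0,1],
    [0,0,0,0,1],
    [0,-2,-3,0,1],
    [0,-6,-8,0,1],
    [0,-11,-16,0,1],
    [0,-16,-23,0,1],
    [0,-20,-29,0,1],
    [0,-22,-32,0,1],
    [0,-22,-32,0,1],
    [0,-22,-32,0,1]
  ],
  "newtons": 120
}}

```text
t: 12.22
eef_pos: [0.536, -0.1569, 0.1256]
tool_rot: [0.0, 0.766, 0.643, 0.0]
contact_force: [0.4, -0.5, -3.4]
gripper_width: 0.728
```

```bash
python3 -c "
from h import *
p,R=tool();print(p,b(p));st()
c=cam('side');np.savez('side4.npz',**c);crop(c,240,160,380,280,5,'pics/s11.png')
c=cam('top');np.savez('top4.npz',**c);crop(c,250,120,380,230,6,'pics/t11.png')"
```

```text
[ 0.53595605 -0.15688036  0.12562284] [-91.9  29.3  78.2]
t 12.2167 F [ 0.4 -0.5 -3.4] T [ 0.05  0.07 -0.  ] w 0.7275798374511115
```

View pics/s11.png

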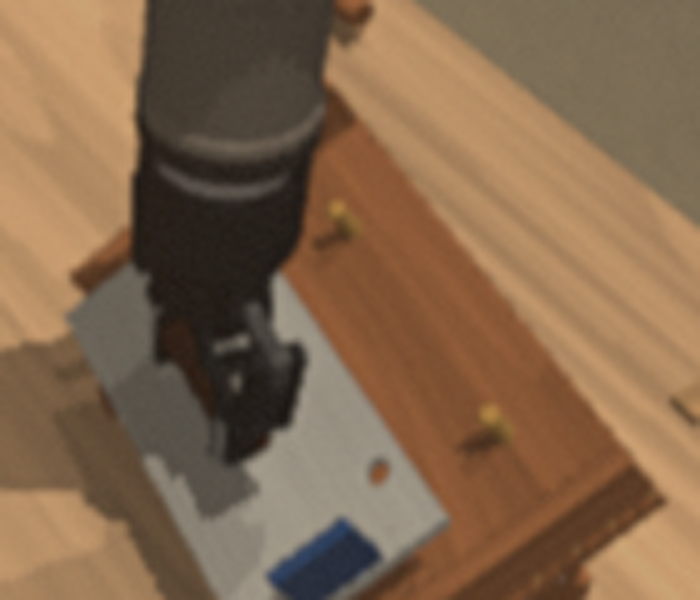

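View pics/t11.png

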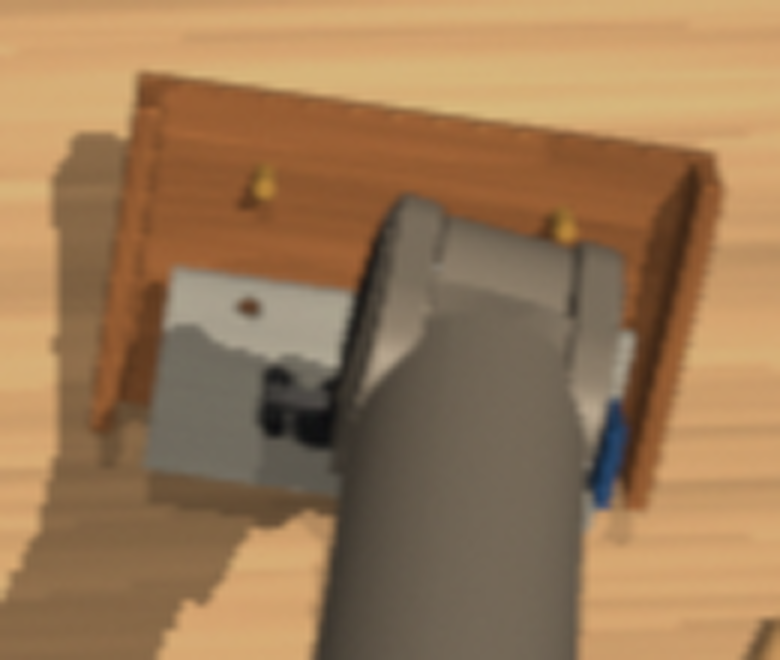

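```bash
cat > chk.py <<'E'
from h import *
def check(S,T,ps,pt,hs,ht):
    r=[]
    for nm,c,p in(("plS",S,ps),("plT",T,pt)):
        n,k,a,g,tot,m=pfit(c,p); r.append((n,m)); print(nm,n.round(4),a.round(2),g,tot,"off",b(m)[2],"pitch err deg",np.degrees(n@xb).round(2),"roll",np.degrees(n@yb).round(2))
    n=r[0][0]+r[1][0];n/=np.linalg.norm(n)
    R=plane(S,*hs,*r[0]);L=plane(T,*ht,*r[1])
    print("holeR top",b(R),"under",b(R-.008*n),"holeL top",b(L),"under",b(L-.008*n))
E
python3 - <<'E'
from chk import *
S=load("side4.npz");T=load("top4.npz")
cs=lambda L:[(int(x/5+240),int(y/5+160)) for x,y in L]
ct=lambda L:[(int(x/6+250),int(y/6+120)) for x,y in L]
check(S,T,cs([(250,470),(300,400),(430,510),(360,520),(210,570)]),ct([(180,275),(340,295),(320,350),(260,360),(160,430)]),
 (378/5+239.5,471/5+159.5),(249/6+249.5,307/6+119.5))
# peg tips triang from start images
T0=load("top0.npz");S0=load("side0.npz")
gt=lambda x,y:(x/10+279.5,y/10+137.5);gs=lambda x,y:(x/9+294.5,y/9+189.5)
print("L",b(tri(T0,gt(143,133),S0,gs(112,105))[0]),"R",b(tri(T0,gt(643,205),S0,gs(387,475))[0]))
E
```

```text
plS [-0.5371  0.0933  0.8384] 33.03 612 697 off 47.2 pitch err deg 1.87 roll -0.13
plT [-0.5228  0.0897  0.8477] 32.04 276 455 off 47.3 pitch err deg 2.86 roll -0.2
holeR top [-49.2 -45.4  46.1] under [-49.6 -45.4  38.1] holeL top [-49.6 102.9  46.4] under [-49.9 102.9  38.4]
L [  6.8 103.8  27.2] R [  6.9 -45.5  26.5]
```

The clamped plate sits about 2° shy of the board angle and clears the peg tips by 12 mm. It needs +56.5 mm up the slope and +0.4 mm in y.

>>> {"op": "step_arm", "data": {
  "targets": [
    [0,8,-6,0,1],
    [0,18,-13,0,1],
    [0,28,-20,0,1],
    [0,38,-27,0,1],
    [0.4,44,-31,0,1],
    [0.4,46.3,-32.3,0,1],
    [0.4,46.3,-32.3,0,1],
    [0.4,46.3,-32.3,0,1],
    [0.4,46.3,-32.3,0,1],
    [0.4,46.3,-32.3,0,1]
  ],
  "newtons": 120
}}

```text
t: 13.15
eef_pos: [0.5807, -0.1645, 0.1571]
tool_rot: [-0.001, 0.766, 0.643, -0.0]
contact_force: [0.6, 0.6, -3.5]
gripper_width: 0.73
```

```bash
python3 -c "
from h import *
p,R=tool();print(p,b(p));st()
c=cam('side');np.savez('side5.npz',**c);crop(c,240,140,380,260,5,'pics/s12.png')
c=cam('top');np.savez('top5.npz',**c);crop(c,250,120,380,230,6,'pics/t12.png')"
```

```text
[ 0.58074154 -0.16446301  0.15709602] [-36.7  29.7  78. ]
t 13.15 F [ 0.6  0.6 -3.5] T [0.   0.07 0.01] w 0.7299899241046661
```

View pics/s12.png

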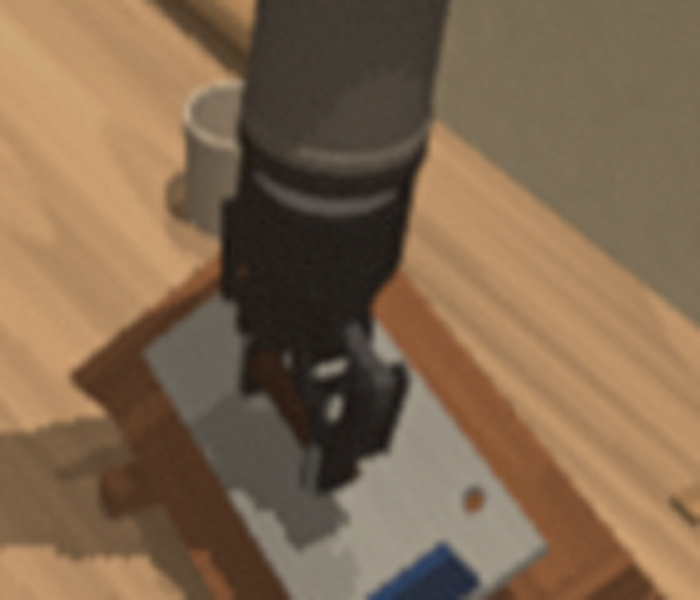

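View pics/t12.png

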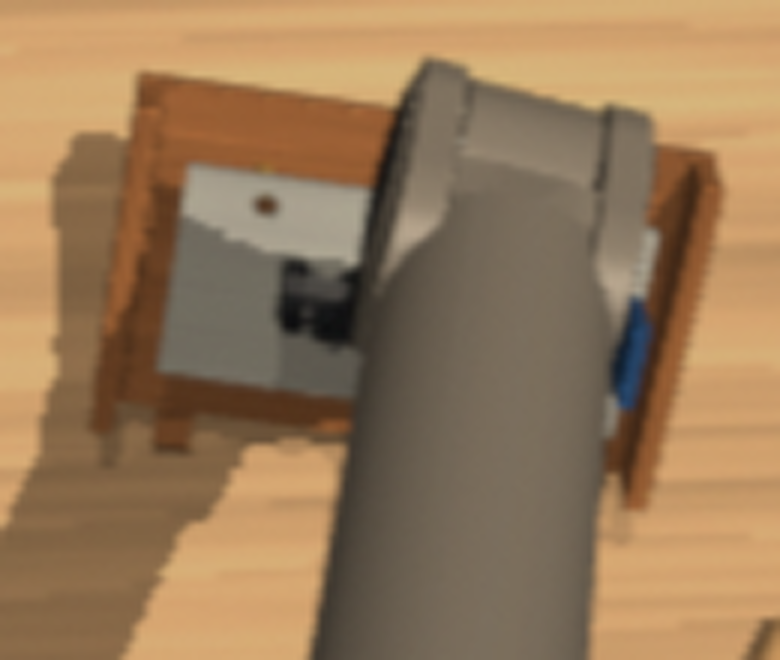

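Run:
```python
from chk import *
S=load("side5.npz");T=load("top5.npz")
cs=lambda L:[(int(x/5+240),int(y/5+140)) for x,y in L]
ct=lambda L:[(int(x/6+250),int(y/6+120)) for x,y in L]
crop(S,322,228,346,252,24,"pics/s12h.png");crop(T,282,142,306,166,24,"pics/t12h.png")
check(S,T,cs([(360,500),(410,410),(530,540),(470,560),(400,545)]),ct([(195,172),(365,195),(350,250),(280,250),(195,215)]),
 (474/5+239.5,499/5+139.5),(265/6+249.5,204/6+119.5))
p,R=tool();print(b(p))
```

```text
plS [-0.5346  0.0888  0.8404] 32.81 484 553 off 46.3 pitch err deg 2.09 roll -0.36
plT [-0.5194  0.0926  0.8495] 31.84 174 293 off 46.4 pitch err deg 3.06 roll 0.01
holeR top [  6.2 -45.4  45.7] under [  5.8 -45.3  37.7] holeL top [  6.2 103.8  46.2] under [  5.8 103.8  38.2]
[-36.3  29.7  78. ]
```

View pics/s12h.png

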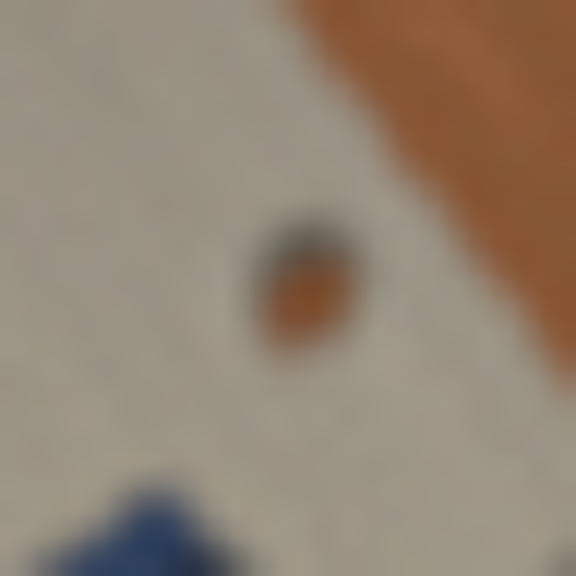

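View pics/t12h.png

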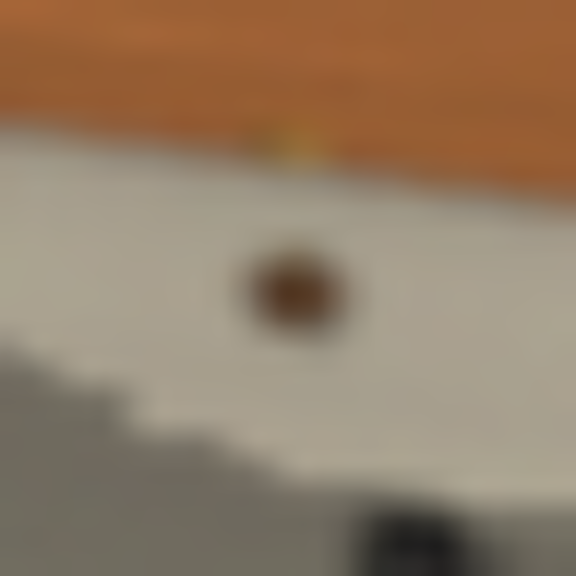

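The holes now line up with the pegs to about 0.8 mm in x and under 0.2 mm in y. I correct +0.8 mm and go down along the board normal.

>>> {"op": "step_arm", "data": {
  "targets": [
    [0,0.7,-0.5,0,1],
    [0,0.7,-0.5,0,1],
    [0,3.5,3.5,0,1],
    [0,6.5,8,0,1],
    [0,8,10,0,1],
    [0,9.5,12,0,1],
    [0,11,14,0,1],
    [0,12,16,0,1],
    [0,12,16,0,1],
    [0,12,16,0,1]
  ],
  "newtons": 120
}}

```text
t: 14.08
eef_pos: [0.5933, -0.1667, 0.1414]
tool_rot: [-0.0, 0.766, 0.643, -0.0]
contact_force: [-0.2, 0.3, -3.7]
gripper_width: 0.729
```

```bash
python3 -c "
from h import *
p,R=tool();print(p,b(p));st()
c=cam('side');np.savez('side6.npz',**c);crop(c,240,140,380,260,5,'pics/s13.png')
c=cam('top');np.savez('top6.npz',**c);crop(c,270,130,320,170,14,'pics/t13.png')"
```

```text
[ 0.59331664 -0.16666713  0.1414306 ] [-35.2  29.7  57.9]
t 14.0833 F [-0.2  0.3 -3.7] T [0.   0.07 0.01] w 0.7286219907959514
```

View pics/s13.png

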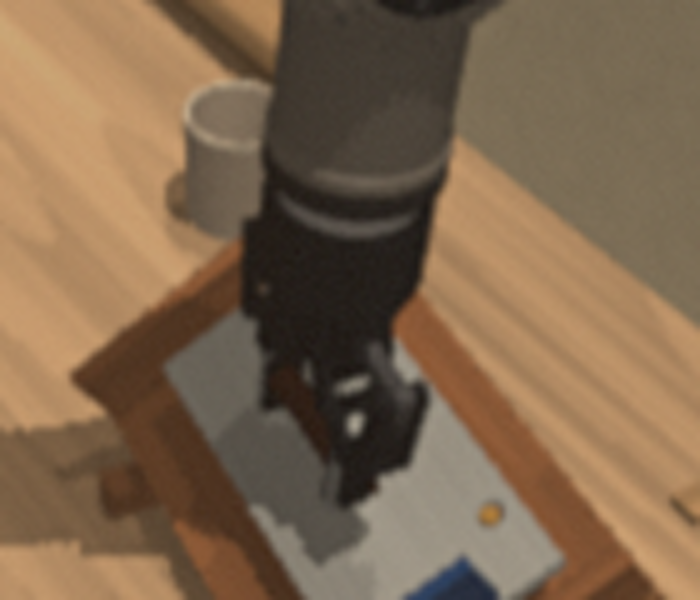

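View pics/t13.png

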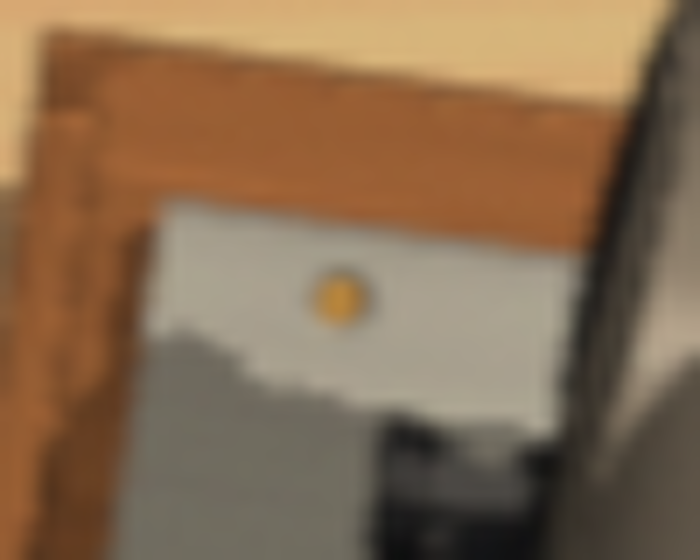

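Both peg tips show centred in their holes: side (490,514), top (340,300). There is no contact force. I go on down, easing the grip so the plate settles flat.

>>> {"op": "step_arm", "data": {
  "targets": [
    [0,2,3,0,1],
    [0,4,5.8,0,1],
    [0,6,8.6,0,1],
    [0,8,11.5,0,1],
    [0,9,13,0,1],
    [0,10,14.5,0,1],
    [0,11,15.8,0,1],
    [0,11.5,16.6,0,1],
    [0,11.5,16.6,0,1],
    [0,11.5,16.6,0,1]
  ],
  "newtons": 25
}}

```text
t: 15.02
eef_pos: [0.6031, -0.1684, 0.1257]
tool_rot: [-0.001, 0.766, 0.643, -0.001]
contact_force: [-10.3, 4.3, 8.2]
gripper_width: 0.732
```

Run:
```python
from chk import *
p,R=tool();print(p,b(p));st()
S=cam('side');crop(S,240,140,380,260,5,'pics/s14.png')
T=cam('top');crop(T,270,130,320,170,14,'pics/t14.png')
```

```text
[ 0.60310116 -0.16838592  0.1257246 ] [-36.   29.8  39.3]
t 15.0167 F [-10.3   4.3   8.2] T [0.34 1.46 0.05] w 0.7315185883058963
```

View pics/s14.png

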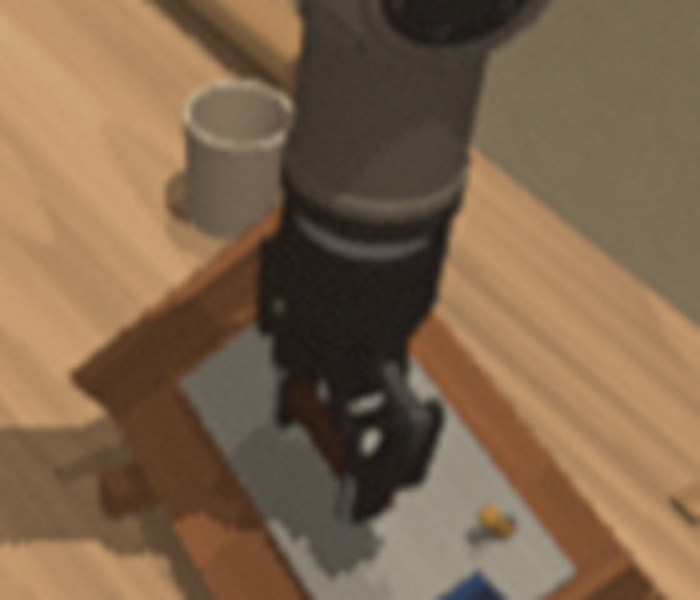

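View pics/t14.png

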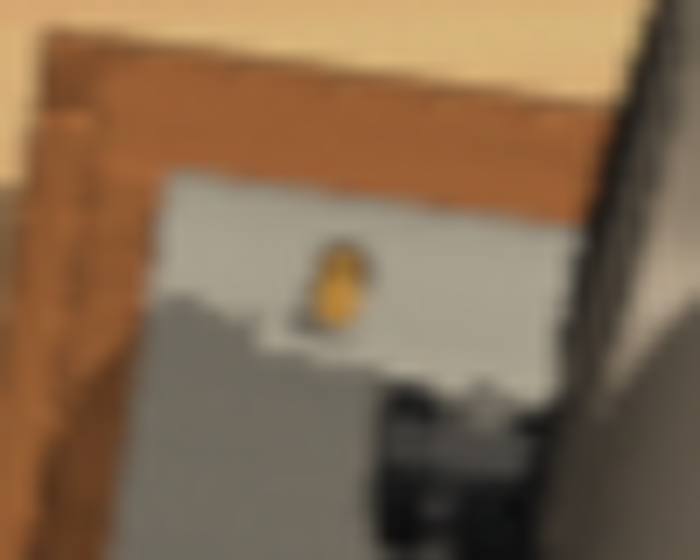

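Pegs protrude well through both holes, and the TCP is at the same height above the board as when the plate lay flat. I release it and retreat.

>>> {"op": "step_arm", "data": {
  "targets": [
    [0,0,0,0,0.5],
    [0,0,0,0,0],
    [0,0,0,0,0],
    [0,0,0,0,0],
    [0,0,0,0,0],
    [0,0,-6,0,0],
    [0,0,-20,0,0],
    [0,0,-45,0,0],
    [0,0,-75,0,0],
    [0,0,-110,0,0],
    [0,-30,-140,0,0],
    [0,-60,-150,0,0],
    [0,-90,-150,0,0],
    [0,-120,-150,0,0],
    [0,-130,-150,0,0],
    [0,-130,-150,0,0]
  ]
}}

```text
t: 16.45
eef_pos: [0.4746, -0.1461, 0.2756]
tool_rot: [-0.0, 0.766, 0.643, 0.0]
contact_force: [0.1, -0.4, 0.1]
gripper_width: 0.999
```

Run:
```python
from chk import *
p,R=tool();print(p,b(p));st()
S=cam('side');np.savez("side7.npz",**S);crop(S,240,140,380,300,4,'pics/s15.png')
T=cam('top');np.savez("top7.npz",**T);crop(T,250,110,380,220,6,'pics/t15.png')
```

```text
[ 0.47459401 -0.1461002   0.27564872] [-57.2  29.2 236.9]
t 16.45 F [ 0.1 -0.4  0.1] T [0.01 0.02 0.01] w 0.9990103913913871
```

View pics/s15.png

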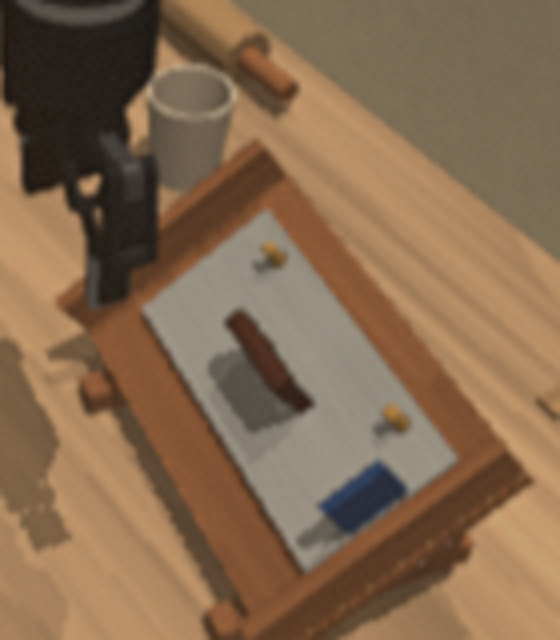

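View pics/t15.png

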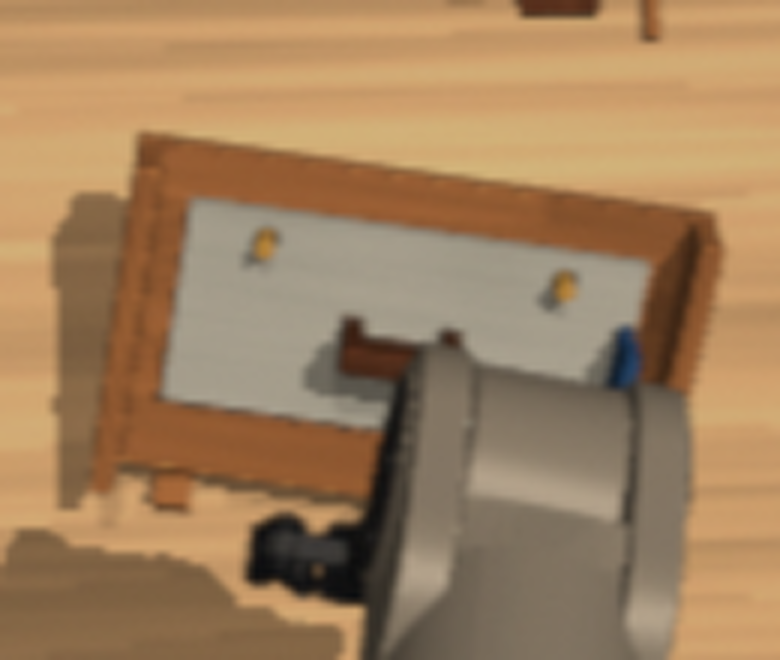

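Both pegs come through both holes, and the plate rests inside the cheeks with the handle outwards. I check that it is flat and seated, and that the other objects haven't moved.

Run:
```python
from chk import *
S=load("side7.npz");T=load("top7.npz")
cs=lambda L:[(int(x/4+240),int(y/4+140)) for x,y in L]
ct=lambda L:[(int(x/6+250),int(y/6+110)) for x,y in L]
for nm,c,p in(("S upper",S,cs([(285,270),(300,260),(440,455),(400,460),(310,370)])),("S low",S,cs([(150,310),(215,255),(235,310),(215,360),(250,430),(320,430),(290,530)])),("T",T,ct([(190,205),(640,265),(620,320),(500,345),(200,300)])),("T left",T,ct([(190,205),(240,215),(300,330),(300,400),(170,395)]))):
    n,k,a,g,tot,m=pfit(c,p);print(nm,"tilt",a.round(2),g,tot,"off",b(m)[2],"pitch",np.degrees(n@xb).round(2),"roll",np.degrees(n@yb).round(2))
corn=[plane(S,x/4+239.5,y/4+139.5,nb,p0+.008*nb) for x,y in((268,211),(458,457),(145,310),(303,572))]
m=np.mean(corn,0);print("corners",[b(c) for c in corn],"mid",b(m),"expected mid ~",6.85-40,29.15)
for n,ax in(("top",T),("side",S)):
    d=cv2.absdiff(ax["frame"],load(n+"0.npz")["frame"]).sum(-1)
    P=load(n+"0.npz")
    for nm,X in(("mug",(.748,.112,.04)),("jar",(.389,-.142,.04)),("brush",(.355,-.335,.01))):
        u,v=proj(P,X).astype(int); print(n,nm,(u,v),d[v-12:v+12,u-12:u+12].mean().round(1))
crop(T,190,100,400,290,3,"pics/t16.png");crop(S,190,140,400,380,2,"pics/s16.png")
```

```text
S upper tilt 33.97 599 673 off 8.0 pitch 0.93 roll -0.26
S low tilt 34.75 766 827 off 8.1 pitch 0.15 roll -0.22
T tilt 33.15 699 1166 off 8.5 pitch 1.75 roll -0.08
T left tilt 34.03 346 574 off 8.6 pitch 0.91 roll -1.73
corners [array([ 18.8, 143.6,   8. ]), array([ 20.3, -83.6,   8. ]), array([-89.8, 142.3,   8. ]), array([-91.8, -83.8,   8. ])] mid [-35.6  29.6   8. ] expected mid ~ -33.15 29.15
top mug (np.int64(223), np.int64(131)) 19.2
top jar (np.int64(307), np.int64(242)) 135.3
top brush (np.int64(368), np.int64(251)) 29.6
side mug (np.int64(284), np.int64(175)) 37.7
side jar (np.int64(225), np.int64(279)) 12.6
side brush (np.int64(255), np.int64(361)) 33.9
```

View pics/s16.png

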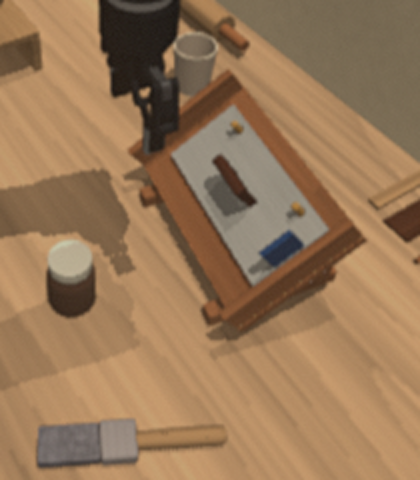

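```bash
python3 -c "
from station import bot
bot.hand_in();o=bot.get_obs();print(o['t'],o['contact_force'])"
```

```text
the job is handed in; nothing more can be done
the job is handed in; nothing more can be done
```

The plate is hanging on both pegs, and I handed the job in at about 16.5 s of the 64 s allowed. No verdict was reported.

**What I did**
1. I drew the plate out by its blue lip (about 180 mm), let go and left it lying flat on the bench.
2. The tool can't be tilted, so I gripped the bar by its ends. I pressed the plate on the board below the pegs until it swung to the board's angle, then clamped it at 120 N.
3. I lifted it, aligned the holes over the peg tips, lowered it along the board normal, released it and backed away.

**Last checks before handing in**
- **Pegs:** both peg tips stand out through their own holes.
- **Seating:** the plate's top face lies 8.0–8.6 mm off the board, which matches its 8 mm thickness.
- **Position:** the plate's centre is about 2.4 mm below the exact peg position; the holes' play accounts for about 1.25 mm of that, and the limit is 5 mm.
- **Flatness:** the two side-view fits and the larger top-view fits did not fully agree, at 33.2–34.8° against 34.9° for the board. The worst is about 1.75° (0.03 rad) in pitch and likewise in roll, on top-view patches, within the 0.05 rad limit. I put the spread down to depth noise.
- **Other objects:** the mug, jar and brush look unmoved in the side view, and the gripper never went near them. A picture difference at the jar in the top view was high; I put this down to the arm covering it, since the side view of the jar matched the start.
- **Robot:** the force on the tool was about zero, with the gripper clear of everything.

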